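# Dispense a chilling ball and turn the dish a quarter turn, held level

### The job

Twist the dispenser's spring-return knob clockwise to its stop so that the steel chilling ball rolls down into the dish, then let go of the knob so that it springs back, and let the ball settle. Then take the dish by its overhead handle, lift it straight up about 10 cm above its spot and, keeping it level and the ball in the middle of the dish, turn it a quarter turn anticlockwise seen from above, so that its pouring lip, which at first points straight away from the chute, ends square to the chute on the side away from the knob. Finish still holding the dish up there, steady and level; do not touch the ball with the fingers, and leave the other things on the bench where they are.

Things in the scene. Friction and masses are not known exactly. Their poses are not given: they have to be found in the camera images.
- dispenser: Fixed dispenser: base 170 x 165 mm, steel box 128 mm high at its +y end, open chute 42 mm wide sloping 8 degrees down along its -y axis to a mouth at y = -58 mm, floor there 42 mm up. Origin on the bench under the chute's middle line; x points across the chute, away from the knob; z up. Yaw up to 0.4 rad. The ball waits behind a gate bar fixed to the knob.
- knob_grip (a point): On the knob's vertical axis (x = -50, y = 12 mm in the dispenser's frame), 109 mm above the bench: where to grip its upright black bar, 48 mm long, 10 mm thick, from 90 to 124 mm up. At 0 the bar lies along the dispenser's x axis. The 36 mm wide hub below ends 78 mm up. Axes are the dispenser's and do not turn with the knob.
- knob (a joint): Knob angle in rad: 0 at rest, grows clockwise seen from above to a firm stop at 1.2. A spring returns it to 0 when let go (0.03 Nm at rest, 0.085 Nm at the stop). The gate swings down the chute ahead of the ball and clears its way only near the stop: hold it there about one second while the ball rolls out.
- dish_spot (a point): Point on the bench under the middle of the dish's starting place (135 mm from the dispenser's origin along its -y axis), fixed; axes are the dispenser's.
- dish: Loose 16-sided steel dish 140 mm across, rim 36 mm high, 0.24 to 0.39 kg. Floor a shallow cone (5 degrees) to 50 mm radius, then a 50 degree wall. Lip along its +x axis; arched handle along its y axis over the middle, top 121 mm up. Origin centre of underside, z up. Starts on its spot, x axis along the dispenser's -y within 0.05 rad, 8 mm clear of and below the chute mouth.
- dish_grip (a point): Centre of the wooden grip bar on top of the dish's handle: the bar is 60 mm long along the dish's y axis, 14 mm thick along the dish's x axis and 18 mm high; 112 mm above the dish's underside, on the dish's middle line. Axes are the dish's.
- dish_floor (a point): Lowest point of the dish's inner floor, in its middle, 12 mm above the underside.
- dish_lip (a point): Outer end of the pouring lip, 94 mm from the middle along the dish's x axis, 38 mm above the underside.
- ball: Smooth steel chilling ball, 32 mm diameter, about 0.06 kg, waiting in the chute behind the gate. Its body axes turn as it rolls: use its centre.
- ball_center (a point): Centre of the ball; in the middle of the dish it lies 16 mm above the dish floor point.
- pinch_bowl: Bystander: white ceramic pinch bowl, 70 mm across, 32 mm high, near the dispenser. Origin under its middle.
- ice_block: Bystander: clear plastic ice block 55 x 55 x 40 mm, near the dish. Origin under its middle.
- spoon: Bystander: steel spoon 150 mm long lying near the dish. Origin under its middle.
- mug: Bystander: white mug, 80 mm across, 90 mm high. Origin under its middle.
- jar: Bystander: glass jar, 68 mm across, 110 mm high. Origin under its middle.
- tumbler: Bystander: clear tumbler, 72 mm across, 100 mm high. Origin under its middle.
- shaker: Bystander: steel shaker, 44 mm across, 78 mm high. Origin under its middle.
Things that resemble listed ones, but are neither listed nor needed, are in the scene too. Leave any yellow look-alike of the dish alone.

How it is judged:
By the outcome, as a careful person would: the job done as asked, in the order asked, and still so for the second after the job is handed in, while the arm keeps its last pose, push and grip.
It also fails if it takes over 64 s, if anything falls off the work surface, if the arm or the gripper's body presses on something with over 40 N, if the wrist force passes 120 N, or if a joint passes its speed limit or range.

### The arm

A 6-joint arm with a two-finger parallel gripper is mounted at the origin on the work surface. World frame = base frame: x ahead of the robot, y to its left, z up, the work surface at z = 0. Lengths are in m, angles in rad, forces in N, time in s.
With the tool pointing down it reaches from about 0.375 to 0.975 m from the base axis. Payload 3.8 kg.
Tool frame: the origin (TCP) lies where the fingers leave the gripper's body, on its centre line; the fingertips stand 73 mm ahead of it and the grasp point (between the pads) lies 54 mm ahead of it (arm.pinch_z is the distance from the TCP to the grasp point, in m); z points along the fingers, y is the line along which they close (so a half turn about z gives the same grasp; the last joint's range is limited). The gripper opens to 85 mm and grips with 20 to 120 N. Pads are 22 mm wide; open, the fingers measure 114 mm over their backs; the gripper's body (76 mm by 85 mm) begins 54 mm behind the grasp point. The pads swing forward as they close: fully open they stand 13 mm farther back than shut.
Start: joints at [1.066, 0.264, 1.604, -0, 1.274, -0.037], TCP at [0.304, 0.602, 0.304] pointing down, gripper open.
Joint ranges: [-2.63, 2.63], [-0.94, 2.18], [0.31, 2.57], [-1.31, 4.45], [0, 2.66], [-2.55, 2.55]. Speed limits (rad/s): [2.57, 2.57, 3.14, 3.14, 3.14, 3.14].

### API

Orientations are given as a unit quaternion [w, x, y, z].
In Python, from rig import monitor, cams, order, finder, arm gives the robot as it stands.
- The arm moves only by the tool arm_command, never from a script. Its argument "commands" is a list of rows, each an object of numbers: "grip": the opening in per cent of the stroke, from 0 (shut) to 100 (fully open); "dx", "dy", "dz": the shift along the tool's x, y, z in mm; "yaw": the turn about the tool's z in degrees. In form: [{"grip": .., "dx": .., "dy": .., "dz": .., "yaw": ..}, ...]. A call has 1 to 8 rows; each row shifts and turns the commanded pose from where the row before left it, along the tool's axes as they then stand; what a row does not reach is not made up. A row lasts 1/8 s, in which the tool goes at most 62.5 mm and 10.7 degrees, less where a joint would pass 70% of its speed; a pose out of reach is approached as far as the arm can. A call with a gripper value outside its range is refused whole. The fingers move at their own pace and stop on an object; the grip force is fixed at half the most. Time passes only in rows, so rows that do not move let the fingers close. It gives the time, the measured TCP pose, the force, the opening and the grip force at its end, in the units of the state.
- monitor.read_state(): the state, without advancing time (a new reading comes with each control period).
- cams.read_camera(name): name is "side" or "top"; returns a dict with "pixels" (384x512x3 uint8, red, green, blue), "depth" (384x512 float32, m along the optical axis (not along the pixel's ray), 0 where there is no reading), "vfov" (degrees; the focal length in pixels is half the picture's height over the tangent of half this angle, whatever the lens; pixels are square), "cx", "cy" (the principal point, pixels), "pose" (4x4, takes a point from camera to world coordinates). Camera axes: x right, y down, z forward; pixel columns grow to the right and rows downward; lengths in m; the calibration is good to about 2 mm. A picture is of the moment at which its call begins.
- order.job_done(): hands the job in; it is judged then, once.
Trained networks look in a picture, given as the dict that the camera call returned (one of the last four; its "shot" number tells which), for a name from the list of things; names that differ only in an ending like _2 or _b are one class to them, and where a whole thing is asked for, a point or a joint stands for the part that bears it (a point fixed in the world has none). Each returns a list of dicts, best first, with "conf" (0 to 1); they miss things now and then, are a little off and sometimes report something else, mostly with a low value. They report only what shows in the picture. A call takes as long as a camera call. They do not tell look-alikes from the thing itself.
- finder.find_in(thing, picture): "uv" ([column, row] in pixels, amid what is visible of it).
- finder.pinpoint(thing, picture): "uv" ([column, row] in pixels: a listed point, or the origin of a listed thing).
The state is a dict: "time_s": time; "qpos": joint angles; "joint_velocities": joint speeds; "tau": joint torques, N m; "position": TCP position; "eef_rot": TCP orientation; "ft_force": force on the tool from outside, world axes, zero at the start; "torque": the same for the moment, N m; "gripper_width": finger opening in m; "grip_force": force on a finger pad.
Only numpy, scipy, OpenCV 4.12 (cv2) and the standard library are available. Lean on these libraries where they do the work, as an engineer would, in place of code of your own. Each camera call takes 0.05 s, during which the arm holds its last target. There are 200 camera calls.

## Working session

There is one attempt and no reset: what is moved stays moved. The work goes in short steps, Python scripts to look and compute and a tool call to move; the robot and the scene stay as the last step left them, time stands still between calls to the robot, and variables do not carry over. Pictures are saved under pics/ and viewed, at most 10 in all, crops included, and the job is handed in when it is done.

Besides the shell and the picture viewer there is one more tool, called after "Call:" as name([rows], argument=value, ...), one row to a line, values as JSON. arm_command: Moves the arm, as the interface text tells. Its arguments: {"type":"object","properties":{"commands":{"type":"array"}},"required":["commands"]}

```bash
mkdir -p pics; ls; cat > h.py <<'E'
import numpy as np, cv2
from rig import monitor, cams, order, finder, arm
from scipy.spatial.transform import Rotation as R
def ray(p,uv):
    f=192/np.tan(np.radians(p["vfov"])/2); f=p["pixels"].shape[0]/2/np.tan(np.radians(p["vfov"])/2)
    T=np.array(p["pose"]); d=np.array([(uv[0]-p["cx"])/f,(uv[1]-p["cy"])/f,1.])
    return T[:3,3],T[:3,:3]@d
def atz(p,uv,z):
    o,d=ray(p,uv); return o+d*(z-o[2])/d[2]
def dep(p,uv):
    o,d=ray(p,uv); u,v=int(round(uv[0])),int(round(uv[1])); 
    return o+d*p["depth"][v,u]
def proj(p,X):
    f=p["pixels"].shape[0]/2/np.tan(np.radians(p["vfov"])/2)
    T=np.array(p["pose"]); c=T[:3,:3].T@(np.array(X)-T[:3,3]); return [c[0]/c[2]*f+p["cx"],c[1]/c[2]*f+p["cy"]]
def save(p,n): cv2.imwrite("pics/"+n,p["pixels"][:,:,::-1])
E
python3 - <<'E'
from h import *
np.set_printoptions(precision=4,suppress=True)
for n in("top","side"):
    p=cams.read_camera(n); save(p,n+"0.png"); print(n,[k for k in p],p["vfov"],np.array(p["pose"])[:3,3])
    for t,z in(("knob_grip",.109),("dish_spot",0),("dispenser",0),("dish",0),("dish_grip",.112),("dish_lip",.038),("dish_floor",.012),("ball_center",None)):
        for r in finder.pinpoint(t,p)[:2]:
            print(t,r["uv"],round(r["conf"],2),"depth",dep(p,r["uv"]) , atz(p,r["uv"],z) if z is not None else "")
s=monitor.read_state(); print(s)
E
```

```text
pics
top ['pixels', 'depth', 'vfov', 'cx', 'cy', 'pose', 'shot'] 46.17246765009398 [ 0.3484 -0.0018  1.3387]
knob_grip [215.8, 228.0] 0.8 depth [0.4741 0.1081 0.1232] [0.4755 0.1094 0.109 ]
dispenser [226.7, 221.7] 0.64 depth [0.4996 0.0836 0.0471] [0.5051 0.0868 0.    ]
dish [271.5, 232.8] 0.83 depth [ 0.4586 -0.0421  0.1247] [ 0.47   -0.0462  0.    ]
dish [311.9, 148.7] 0.63 depth [ 0.7231 -0.1745  0.0122] [ 0.7266 -0.1761  0.    ]
dish_grip [317.6, 135.2] 0.82 depth [ 0.7327 -0.1784  0.117 ] [ 0.7343 -0.1792  0.112 ]
dish_grip [274.7, 229.4] 0.67 depth [ 0.468  -0.051   0.1214] [ 0.4689 -0.0514  0.112 ]
dish_lip [340.9, 124.8] 0.98 depth [ 0.8016 -0.2689  0.0012] [ 0.7892 -0.2615  0.038 ]
dish_lip [307.6, 244.3] 0.65 depth [ 0.4344 -0.1522 -0.0007] [ 0.4319 -0.1479  0.038 ]
dish_floor [270.7, 236.8] 0.68 depth [ 0.4485 -0.0399  0.1183] [ 0.4572 -0.0432  0.012 ]
dish_floor [315.1, 147.0] 0.65 depth [ 0.7288 -0.1847  0.0105] [ 0.7284 -0.1845  0.012 ]
ball_center [218.3, 210.7] 0.58 depth [0.526  0.1043 0.0891] 
ball_center [110.2, 221.3] 0.36 depth [0.5008 0.4056 0.0896] 
side ['pix
[... 893 characters left out ...]
 [ 0.4649 -0.0697  0.015 ] [ 0.4673 -0.0672  0.012 ]
dish_floor [311.7, 216.6] 0.8 depth [ 0.718  -0.1931  0.0152] [ 0.7217 -0.1909  0.012 ]
ball_center [211.1, 191.2] 0.57 depth [0.5181 0.0934 0.0757] 
{'time_s': 0.9, 'qpos': array([ 1.0661,  0.2639,  1.604 , -0.    ,  1.2737, -0.0369]), 'joint_velocities': array([ 0.0018,  0.0008,  0.0008,  0.0001, -0.0007,  0.0025]), 'tau': array([ -0.001 , -51.5047, -36.7729,   0.    ,   0.0005,   0.    ]), 'position': array([0.3044, 0.6025, 0.3039]), 'eef_rot': array([ 0.    ,  0.2318,  0.9728, -0.    ]), 'ft_force': array([-0.6297,  0.2962,  0.9365]), 'torque': array([-0.006 , -0.0248, -0.0527]), 'grip_force': 0.0, 'gripper_width': 0.08510831864543406}
```

```bash
python3 - <<'E'
import cv2
a=cv2.imread("pics/top0.png");cv2.imwrite("pics/top0c.png",cv2.resize(a[90:330,150:370],None,fx=2.5,fy=2.5,interpolation=cv2.INTER_CUBIC))
a=cv2.imread("pics/side0.png");cv2.imwrite("pics/side0c.png",cv2.resize(a[130:290,150:370],None,fx=3,fy=3,interpolation=cv2.INTER_CUBIC))
E
```

```text
(no output)
```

View pics/top0c.png

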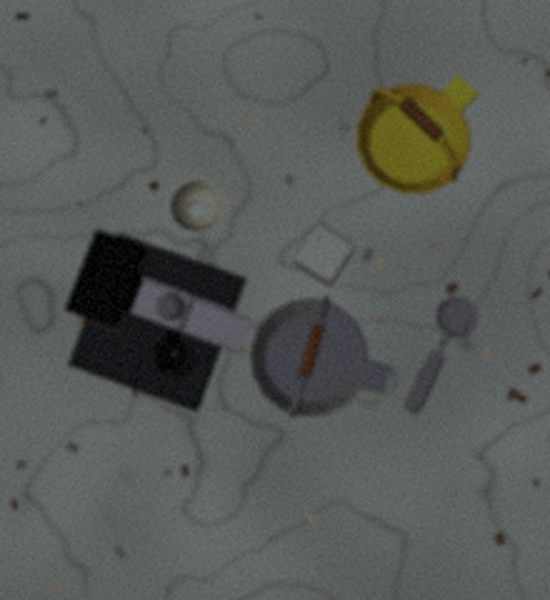

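View pics/side0c.png

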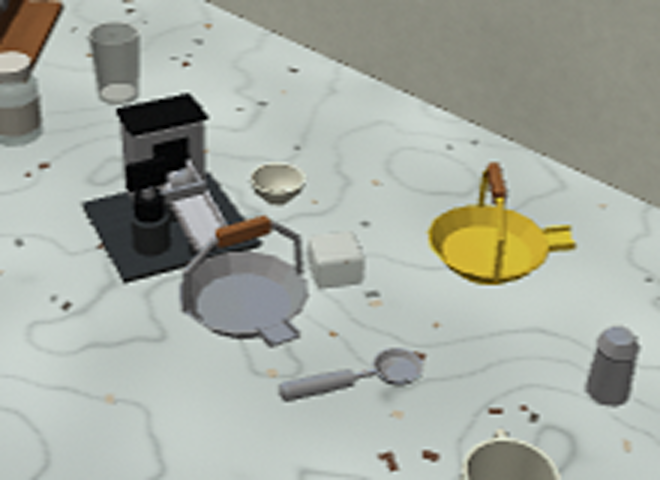

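View pics/top0.png

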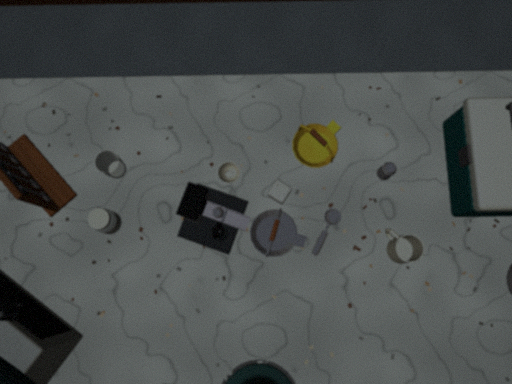

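The top crop shows the dispenser (chute running right and slightly down), the knob at (215,228) full-frame on the robot's side, and the grey dish at (271,232). Its lip points right and slightly down, and its wooden bar is at about (274,230). The yellow look-alike is at (316,145). Next I'll fit the geometry from depth.

```bash
cat >> h.py <<'E'
def cloud(p):
    d=p["depth"]; h,w=d.shape; f=h/2/np.tan(np.radians(p["vfov"])/2); v,u=np.mgrid[:h,:w]
    c=np.stack([(u-p["cx"])/f*d,(v-p["cy"])/f*d,d],-1); T=np.array(p["pose"]); P=c@T[:3,:3].T+T[:3,3]; P[d<=0]=np.nan; return P
def near(P,c,r): return np.hypot(P[...,0]-c[0],P[...,1]-c[1])<r
E
python3 - <<'E'
from h import *
np.set_printoptions(precision=4,suppress=True)
for n in("top","side"):
    p=cams.read_camera(n); P=cloud(p); C=p["pixels"].astype(int)
    print(n)
    def rep(name,m):
        q=P[m]; 
        if len(q)<5: print(name,len(q));return
        r=cv2.minAreaRect((q[:,:2]*1000).astype(np.float32)); w=np.linalg.eigh(np.cov(q[:,:2].T))[1][:,1]
        print(name,len(q),"mean",q.mean(0),"rect",r,"axis deg",np.degrees(np.arctan2(w[1],w[0])), "zrange",q[:,2].min(),q[:,2].max())
    Z=P[...,2]
    rep("boxtop",near(P,(.53,.15),.09)&(Z>.12)&(Z<.135)&(P[...,1]>.125))
    rep("knobbar",near(P,(.475,.105),.035)&(Z>.09)&(Z<.13))
    rep("woodbar",near(P,(.469,-.05),.06)&(Z>.09)&(C[...,0]>C[...,2]*1.3+10))
    rep("handle",near(P,(.469,-.05),.08)&(Z>.06)&(P[...,1]<.015))
    rep("rim",near(P,(.46,-.05),.085)&(Z>.025)&(Z<.04))
    rep("base",near(P,(.50,.09),.15)&(Z>.006)&(Z<.03)&(P[...,1]>.03))
    rep("lip",near(P,(.44,-.138),.03)&(Z>.025)&(Z<.05))
E
```

```text
top
boxtop 760 mean [0.549  0.1739 0.1267] rect ((549.8655395507812, 174.1444091796875), (60.61418151855469, 95.83511352539062), 69.67265319824219) axis deg 159.38795672255793 zrange 0.1200733974368946 0.13457815777159743
knobbar 85 mean [0.4705 0.1063 0.1174] rect ((470.590576171875, 107.18609619140625), (10.48897933959961, 46.80790328979492), 68.86145782470703) axis deg 159.4307416937613 zrange 0.09055168257532742 0.1263818587799297
woodbar 82 mean [ 0.4676 -0.0495  0.1198] rect ((468.0019226074219, -49.80400085449219), (10.776302337646484, 55.955467224121094), 72.73751831054688) axis deg 162.10953235314523 zrange 0.11341330536954919 0.12423874238336885
handle 192 mean [ 0.4657 -0.0483  0.1109] rect ((467.912353515625, -49.050140380859375), (13.830230712890625, 134.5508575439453), 72.76920318603516) axis deg 162.221521302949 zrange 0.0713541380296101 0.125935210459867
rim 555 mean [ 0.4671 -0.058   0.0316] rect ((468.5222473144531, -49.67798614501953), (137.24134826660156, 137.03396606445312), 25.504419326782227) axis deg 73.88955679657273 zrange 0.0250672244667951 0.03992313372870
[... 1284 characters left out ...]
37 zrange 0.060140974073426334 0.12265079811365198
rim 278 mean [ 0.4815 -0.0553  0.0313] rect ((470.6444091796875, -51.325531005859375), (140.0894317626953, 140.28114318847656), 24.1590576171875) axis deg 57.59905819142642 zrange 0.02505722738691174 0.03998997749599498
base 501 mean [0.5045 0.1139 0.0109] rect ((545.1953125, 110.54574584960938), (162.552490234375, 229.50025939941406), 68.66627502441406) axis deg 163.2242450362318 zrange 0.006032109366092664 0.029753001675357105
lip 87 mean [ 0.4462 -0.1311  0.0374] rect ((446.065185546875, -130.0093994140625), (31.163219451904297, 36.0258903503418), 68.60823059082031) axis deg 157.6804092671687 zrange 0.03139399699473644 0.04506262772379099
```

```bash
cat >> h.py <<'E'
def goal(xyz,ydeg=None):
    "tool-axis shift (mm) to world TCP xyz, and yaw (deg, tool z) to bring tool y to ydeg"
    s=monitor.read_state(); q=s["eef_rot"]; r=R.from_quat([q[1],q[2],q[3],q[0]]); M=r.as_matrix()
    yd=np.degrees(np.arctan2(M[1,1],M[0,1])); d=M.T@(np.array(xyz)-s["position"])*1000
    print("t",round(s["time_s"],2),"pos",s["position"].round(4),"tooly",yd.round(2),"tilt",np.degrees(np.arccos(-M[2,2])).round(2),"F",s["ft_force"].round(1),"T",s["torque"].round(2),"w",round(s["gripper_width"],4),"gf",s["grip_force"])
    print("shift",d.round(1),"yaw",None if ydeg is None else round(yd-ydeg,1))
E
python3 - <<'E'
from h import *
print(arm.pinch_z)
goal((.4715,.106,.300),69.6)
p=cams.read_camera("top");P=cloud(p)
a=np.array([.304,.602]);b=np.array([.4715,.106])
for t in np.linspace(.2,1,9):
    m=near(P,a+t*(b-a),.07); print(round(t,2),np.nanmax(P[m][:,2]).round(3),end=" ")
E
```

```text
0.0539
t 1.0 pos [0.3044 0.6025 0.3039] tooly 63.2 tilt 0.0 F [-0.3  0.4 -0.5] T [ 0.   -0.    0.01] w 0.0859 gf 0.0
shift [-373.1 -367.8    3.9] yaw -6.4
0.2 0.35 0.3 0.009 0.4 0.009 0.5 0.009 0.6 0.008 0.7 0.012 0.8 0.127 0.9 0.133 1.0 0.132
```

Call:
arm_command([
  {"grip": 40, "dx": -15, "dy": -15, "dz": 0, "yaw": 0},
  {"grip": 40, "dx": -30, "dy": -30, "dz": 0, "yaw": 0},
  {"grip": 40, "dx": -40, "dy": -39, "dz": 0, "yaw": 0},
  {"grip": 40, "dx": -40, "dy": -39, "dz": 0, "yaw": 0},
  {"grip": 40, "dx": -40, "dy": -39, "dz": 0, "yaw": 0},
  {"grip": 40, "dx": -40, "dy": -39, "dz": 0, "yaw": 0},
  {"grip": 40, "dx": -40, "dy": -39, "dz": 0, "yaw": 0},
  {"grip": 40, "dx": -40, "dy": -39, "dz": 0, "yaw": 0},
])

```text
time_s: 2.05
position: [0.4328, 0.2222, 0.304]
eef_rot: [0.0, 0.232, 0.973, -0.0]
ft_force: [1.0, 0.3, -0.5]
gripper_width: 0.0343
grip_force: 0.0
```

Call:
arm_command([
  {"grip": 40, "dx": -40, "dy": -39, "dz": 0, "yaw": 0},
  {"grip": 40, "dx": -30, "dy": -30, "dz": 2, "yaw": 0},
  {"grip": 40, "dx": -18, "dy": -19, "dz": 2, "yaw": 0},
  {"grip": 40, "dx": 0, "dy": 0, "dz": 0, "yaw": -6.4},
  {"grip": 40, "dx": 0, "dy": 0, "dz": 0, "yaw": 0},
  {"grip": 40, "dx": 0, "dy": 0, "dz": 0, "yaw": 0},
])

```text
time_s: 2.8
position: [0.4714, 0.1065, 0.2999]
eef_rot: [0.0, 0.178, 0.984, -0.0]
ft_force: [0.6, 0.2, 0.6]
gripper_width: 0.0345
grip_force: 0.0
```

```bash
python3 - <<'E'
from h import *
goal((.4715,.106,.164),69.6)
E
```

```text
t 2.8 pos [0.4714 0.1065 0.2999] tooly 69.5 tilt 0.01 F [0.6 0.2 0.6] T [ 0.05 -0.03  0.01] w 0.0345 gf 0.0
shift [ -0.2  -0.4 135.9] yaw -0.1
```

Call:
arm_command([
  {"grip": 40, "dx": 0, "dy": 0, "dz": 20, "yaw": 0},
  {"grip": 40, "dx": 0, "dy": 0, "dz": 30, "yaw": 0},
  {"grip": 40, "dx": 0, "dy": 0, "dz": 30, "yaw": 0},
  {"grip": 40, "dx": 0, "dy": 0, "dz": 25, "yaw": 0},
  {"grip": 40, "dx": 0, "dy": 0, "dz": 20, "yaw": 0},
  {"grip": 40, "dx": 0, "dy": 0, "dz": 10, "yaw": 0},
  {"grip": 40, "dx": 0, "dy": 0, "dz": 0, "yaw": 0},
])

```text
time_s: 3.68
position: [0.4713, 0.1069, 0.1644]
eef_rot: [-0.001, 0.177, 0.984, -0.0]
ft_force: [0.6, 0.7, -0.8]
gripper_width: 0.034
grip_force: 0.0
```

Call:
arm_command([
  {"grip": 0, "dx": 0, "dy": 0, "dz": 0, "yaw": 0},
  {"grip": 0, "dx": 0, "dy": 0, "dz": 0, "yaw": 0},
  {"grip": 0, "dx": 0, "dy": 0, "dz": 0, "yaw": 0},
  {"grip": 0, "dx": 0, "dy": 0, "dz": 0, "yaw": 0},
])

```text
time_s: 4.18
position: [0.4724, 0.1065, 0.1661]
eef_rot: [0.001, 0.177, 0.984, 0.0]
ft_force: [-1.3, -2.4, 6.3]
gripper_width: 0.0091
grip_force: 59.5
```

```bash
python3 - <<'E'
from h import *
goal((.4715,.106,.164),69.6)
E
```

```text
t 4.17 pos [0.4724 0.1065 0.1661] tooly 69.59 tilt 0.09 F [-1.3 -2.4  6.3] T [-0.43  0.32 -0.03] w 0.0091 gf 59.457916617393494
shift [ 0.7 -0.8  2.1] yaw -0.0
```

Call:
arm_command([
  {"grip": 0, "dx": 0, "dy": 0, "dz": 0, "yaw": 7},
  {"grip": 0, "dx": 0, "dy": 0, "dz": 0, "yaw": 8},
  {"grip": 0, "dx": 0, "dy": 0, "dz": 0, "yaw": 8},
  {"grip": 0, "dx": 0, "dy": 0, "dz": 0, "yaw": 8},
  {"grip": 0, "dx": 0, "dy": 0, "dz": 0, "yaw": 8},
  {"grip": 0, "dx": 0, "dy": 0, "dz": 0, "yaw": 8},
  {"grip": 0, "dx": 0, "dy": 0, "dz": 0, "yaw": 8},
])

```text
time_s: 5.05
position: [0.4728, 0.1068, 0.1661]
eef_rot: [0.001, 0.613, 0.79, 0.001]
ft_force: [0.8, -0.1, 4.5]
gripper_width: 0.0094
grip_force: 59.2
```

```bash
python3 - <<'E'
from h import *
goal((.4715,.106,.164),.85)
E
```

```text
t 5.05 pos [0.4728 0.1068 0.1661] tooly 14.34 tilt 0.15 F [ 0.8 -0.1  4.5] T [-0.19  0.09  0.09] w 0.0094 gf 59.1603684425354
shift [-0.5 -1.5  2.1] yaw 13.5
```

Forces are low, so I'll turn on to the stop and slightly past, then hold.

Call:
arm_command([
  {"grip": 0, "dx": 0, "dy": 0, "dz": 0, "yaw": 7},
  {"grip": 0, "dx": 0, "dy": 0, "dz": 0, "yaw": 6},
  {"grip": 0, "dx": 0, "dy": 0, "dz": 0, "yaw": 2},
  {"grip": 0, "dx": 0, "dy": 0, "dz": 0, "yaw": 0},
  {"grip": 0, "dx": 0, "dy": 0, "dz": 0, "yaw": 0},
  {"grip": 0, "dx": 0, "dy": 0, "dz": 0, "yaw": 0},
  {"grip": 0, "dx": 0, "dy": 0, "dz": 0, "yaw": 0},
  {"grip": 0, "dx": 0, "dy": 0, "dz": 0, "yaw": 0},
])

```text
time_s: 6.05
position: [0.473, 0.1069, 0.1661]
eef_rot: [0.001, 0.709, 0.705, 0.001]
ft_force: [-0.6, -1.2, 5.5]
gripper_width: 0.0089
grip_force: 59.4
```

```bash
python3 - <<'E'
from h import *
goal((.4715,.106,.164),.85)
p=cams.read_camera("side")
for r in finder.pinpoint("ball_center",p)[:3]: print(r, dep(p,r["uv"]))
a=p["pixels"][130:290,150:370,::-1];cv2.imwrite("pics/s1.png",cv2.resize(a,None,fx=3,fy=3,interpolation=cv2.INTER_CUBIC))
E
```

```text
t 6.05 pos [0.473  0.1069 0.1661] tooly -0.29 tilt 0.17 F [-0.6 -1.2  5.5] T [-0.25 -0.    0.34] w 0.0089 gf 59.438838958740234
shift [-0.9 -1.5  2.1] yaw -1.1
{'uv': [227.1, 220.7], 'conf': 0.54} [ 0.47461893 -0.03203228  0.04221465]
```

View pics/s1.png

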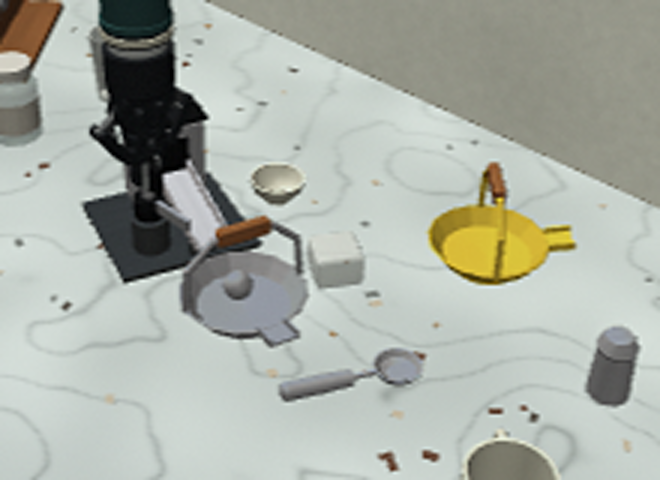

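The ball is in the dish (about (229,225) full-frame) and the knob is at its stop (0.34 Nm). I'll let go and lift.

Call:
arm_command([
  {"grip": 32, "dx": 0, "dy": 0, "dz": 0, "yaw": 0},
  {"grip": 32, "dx": 0, "dy": 0, "dz": 0, "yaw": 0},
  {"grip": 32, "dx": 0, "dy": 0, "dz": -10, "yaw": 0},
  {"grip": 32, "dx": 0, "dy": 0, "dz": -25, "yaw": 0},
  {"grip": 32, "dx": 0, "dy": 0, "dz": -30, "yaw": 0},
  {"grip": 32, "dx": 0, "dy": 0, "dz": -35, "yaw": 0},
  {"grip": 32, "dx": 0, "dy": 0, "dz": -20, "yaw": 0},
  {"grip": 32, "dx": 0, "dy": 0, "dz": 0, "yaw": 0},
])

```text
time_s: 7.15
position: [0.4725, 0.1066, 0.287]
eef_rot: [0.001, 0.71, 0.705, 0.001]
ft_force: [-0.2, 0.1, -0.5]
gripper_width: 0.0271
grip_force: 0.0
```

Call:
arm_command([
  {"grip": 50, "dx": 0, "dy": 0, "dz": 0, "yaw": 9},
  {"grip": 50, "dx": 0, "dy": 0, "dz": 0, "yaw": 10},
  {"grip": 50, "dx": 0, "dy": 0, "dz": 0, "yaw": 10},
  {"grip": 50, "dx": 0, "dy": 0, "dz": 0, "yaw": 10},
  {"grip": 50, "dx": 0, "dy": 0, "dz": 0, "yaw": 10},
  {"grip": 50, "dx": 0, "dy": 0, "dz": 0, "yaw": 10},
  {"grip": 50, "dx": 0, "dy": 0, "dz": 0, "yaw": 10},
  {"grip": 50, "dx": 0, "dy": 0, "dz": 0, "yaw": 10},
])

```text
time_s: 8.15
position: [0.4706, 0.1063, 0.283]
eef_rot: [0.0, 0.996, 0.089, -0.002]
ft_force: [0.1, 0.0, 0.8]
gripper_width: 0.0424
grip_force: 0.0
```

Call:
arm_command([
  {"grip": 50, "dx": 0, "dy": 0, "dz": 0, "yaw": 10},
  {"grip": 50, "dx": 0, "dy": 0, "dz": 0, "yaw": 10},
  {"grip": 50, "dx": 0, "dy": 0, "dz": 0, "yaw": 8},
  {"grip": 50, "dx": 0, "dy": 0, "dz": 0, "yaw": 0},
  {"grip": 50, "dx": 0, "dy": 0, "dz": 0, "yaw": 0},
])

```text
time_s: 8.78
position: [0.4713, 0.1065, 0.284]
eef_rot: [0.0, 0.989, -0.15, -0.001]
ft_force: [-0.3, 0.8, 0.9]
gripper_width: 0.0428
grip_force: 0.0
```

```bash
cat > m.py <<'E'
from h import *
np.set_printoptions(precision=4,suppress=True)
for n in("top","side"):
    p=cams.read_camera(n); P=cloud(p); C=p["pixels"].astype(int);Z=P[...,2]
    def rep(name,m):
        q=P[m]
        if len(q)<8: print(n,name,len(q));return
        r=cv2.minAreaRect((q[:,:2]*1000).astype(np.float32)); w=np.linalg.eigh(np.cov(q[:,:2].T))[1][:,1]
        print(n,name,len(q),q.mean(0),np.round(r[0],1),np.round(r[1],1),"axis",np.degrees(np.arctan2(w[1],w[0])).round(1),"z",Z[m].min().round(3),Z[m].max().round(3))
    rep("knob",near(P,(.4715,.106),.035)&(Z>.085)&(Z<.13))
    rep("wood",near(P,(.468,-.05),.06)&(Z>.09)&(Z<.13)&(C[...,0]>C[...,2]*1.3+10))
    rep("rim",near(P,(.467,-.05),.085)&(Z>.025)&(Z<.04))
    rep("lip",near(P,(.44,-.138),.03)&(Z>.025)&(Z<.05))
    for r in finder.pinpoint("ball_center",p)[:1]: print(n,"ball",r,atz(p,r["uv"],.028))
    save(p,n+"2.png")
goal((.468,-.050,.270),-107.9)
E
python3 m.py
```

```text
top knob 16 [0.4531 0.1114 0.1144] [453.3 110.9] [ 7.2 13.7] axis 134.7 z 0.096 0.123
top wood 89 [ 0.467  -0.0493  0.1196] [467.  -49.3] [11.9 55.6] axis 162.6 z 0.113 0.126
top rim 580 [ 0.4666 -0.0568  0.0319] [469.3 -49.8] [136.3 137.9] axis 73.1 z 0.025 0.04
top lip 128 [ 0.4444 -0.1255  0.0369] [ 444.1 -124.7] [30.9 34.3] axis 160.0 z 0.028 0.047
top ball {'uv': [271.9, 231.8], 'conf': 0.43} [ 0.4703 -0.0465  0.028 ]
side knob 138 [0.4719 0.1009 0.1075] [473.6 102.2] [14.5 50. ] axis 160.2 z 0.085 0.125
side wood 111 [ 0.4675 -0.0561  0.115 ] [468.6 -53.9] [16.5 57.7] axis 161.7 z 0.104 0.122
side rim 321 [ 0.4796 -0.0554  0.0317] [469.5 -53.7] [140.5 137.8] axis 54.8 z 0.025 0.04
side lip 83 [ 0.4466 -0.1313  0.0371] [ 447.7 -128.6] [34.2 35.4] axis 164.8 z 0.031 0.045
side ball {'uv': [231.1, 229.2], 'conf': 0.55} [ 0.4661 -0.0594  0.028 ]
t 8.97 pos [0.4717 0.1067 0.2847] tooly -107.35 tilt 0.02 F [-0.7 -0.5 -0.5] T [-0.05 -0.03  0.01] w 0.0424 gf 0.0
shift [ 43.2 150.6  14.7] yaw 0.5
```

Call:
arm_command([
  {"grip": 50, "dx": 5, "dy": 17, "dz": 1, "yaw": 0.5},
  {"grip": 50, "dx": 8, "dy": 28, "dz": 2, "yaw": 0},
  {"grip": 50, "dx": 10, "dy": 36, "dz": 4, "yaw": 0},
  {"grip": 50, "dx": 10, "dy": 36, "dz": 4, "yaw": 0},
  {"grip": 50, "dx": 7, "dy": 23, "dz": 3, "yaw": 0},
  {"grip": 50, "dx": 3, "dy": 10.5, "dz": 1, "yaw": 0},
  {"grip": 50, "dx": 0, "dy": 0, "dz": 0, "yaw": 0},
  {"grip": 50, "dx": 0, "dy": 0, "dz": 0, "yaw": 0},
])

```text
time_s: 9.98
position: [0.4667, -0.0493, 0.27]
eef_rot: [-0.0, 0.988, -0.155, 0.0]
ft_force: [0.6, -0.1, -0.1]
gripper_width: 0.0427
grip_force: 0.0
```

```bash
python3 - <<'E'
from h import *
goal((.468,-.050,.167),-107.9)
E
```

```text
t 9.97 pos [ 0.4667 -0.0493  0.27  ] tooly -107.89 tilt 0.02 F [ 0.6 -0.1 -0.1] T [-0.03  0.01 -0.03] w 0.0427 gf 0.0
shift [  1.5   0.3 103. ] yaw 0.0
```

Call:
arm_command([
  {"grip": 50, "dx": 1, "dy": 0, "dz": 10, "yaw": 0},
  {"grip": 50, "dx": 0, "dy": 0, "dz": 20, "yaw": 0},
  {"grip": 50, "dx": 0, "dy": 0, "dz": 25, "yaw": 0},
  {"grip": 50, "dx": 0, "dy": 0, "dz": 20, "yaw": 0},
  {"grip": 50, "dx": 0, "dy": 0, "dz": 16, "yaw": 0},
  {"grip": 50, "dx": 0, "dy": 0, "dz": 12, "yaw": 0},
  {"grip": 40, "dx": 0, "dy": 0, "dz": 0, "yaw": 0},
  {"grip": 30, "dx": 0, "dy": 0, "dz": 0, "yaw": 0},
])

```text
time_s: 10.98
position: [0.4681, -0.0501, 0.1675]
eef_rot: [-0.0, 0.988, -0.156, 0.001]
ft_force: [0.5, 0.1, -0.7]
gripper_width: 0.0256
grip_force: 0.0
```

Call:
arm_command([
  {"grip": 25, "dx": 0, "dy": 0, "dz": 0, "yaw": 0},
  {"grip": 22, "dx": 0, "dy": 0, "dz": 0, "yaw": 0},
  {"grip": 19, "dx": 0, "dy": 0, "dz": 0, "yaw": 0},
  {"grip": 16, "dx": 0, "dy": 0, "dz": 0, "yaw": 0},
  {"grip": 10, "dx": 0, "dy": 0, "dz": 0, "yaw": 0},
  {"grip": 0, "dx": 0, "dy": 0, "dz": 0, "yaw": 0},
  {"grip": 0, "dx": 0, "dy": 0, "dz": 0, "yaw": 0},
  {"grip": 0, "dx": 0, "dy": 0, "dz": 0, "yaw": 0},
])

```text
time_s: 11.98
position: [0.4678, -0.05, 0.1673]
eef_rot: [-0.0, 0.988, -0.156, 0.0]
ft_force: [-1.4, -0.0, 5.7]
gripper_width: 0.0128
grip_force: 59.3
```

```bash
sed -i '$d' m.py; echo 'goal((.468,-.050,.267),-20.4)' >> m.py; python3 m.py | grep -v knob
python3 -c '
import cv2
a=cv2.imread("pics/side2.png")[150:270,160:340];cv2.imwrite("pics/s2c.png",cv2.resize(a,None,fx=4,fy=4,interpolation=cv2.INTER_CUBIC))'
```

```text
top wood 0
top rim 178 [ 0.4212 -0.0612  0.0315] [449.6 -36. ] [148.7  90.4] axis 95.7 z 0.025 0.04
top lip 22 [ 0.4378 -0.1135  0.0356] [ 437.7 -113.5] [ 8.9 14.9] axis -172.5 z 0.031 0.042
side wood 51 [ 0.4587 -0.0546  0.1142] [465.6 -59.1] [19.7 55.2] axis 155.4 z 0.103 0.125
side rim 321 [ 0.4785 -0.055   0.0316] [470.  -52.2] [136.6 139.2] axis 58.8 z 0.025 0.04
side lip 87 [ 0.4466 -0.1311  0.0373] [ 446.2 -129.5] [33.1 34.7] axis 165.2 z 0.032 0.046
side ball {'uv': [230.7, 224.6], 'conf': 0.59} [ 0.4812 -0.0418  0.028 ]
t 12.18 pos [ 0.4678 -0.05    0.1673] tooly -107.9 tilt 0.02 F [-1.6 -0.1  5.1] T [ 0.09  0.2  -0.03] w 0.0134 gf 59.33712065219879
shift [  0.2  -0.1 -99.7] yaw -87.5
```

View pics/s2c.png

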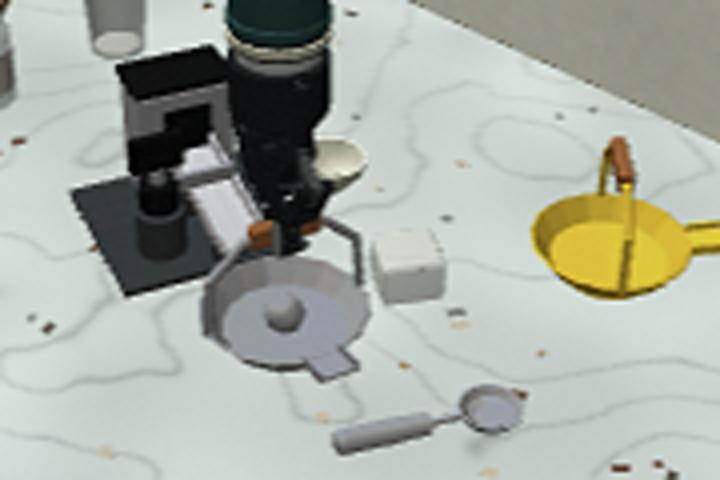

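The knob is back at rest, the ball sits mid-dish (about (231,228) full-frame), and the bar is held. I'll lift gently.

Call:
arm_command([
  {"grip": 0, "dx": 0, "dy": 0, "dz": -1, "yaw": 0},
  {"grip": 0, "dx": 0, "dy": 0, "dz": -3, "yaw": 0},
  {"grip": 0, "dx": 0, "dy": 0, "dz": -5, "yaw": 0},
  {"grip": 0, "dx": 0, "dy": 0, "dz": -7, "yaw": 0},
  {"grip": 0, "dx": 0, "dy": 0, "dz": -8, "yaw": 0},
  {"grip": 0, "dx": 0, "dy": 0, "dz": -9, "yaw": 0},
  {"grip": 0, "dx": 0, "dy": 0, "dz": -9, "yaw": 0},
  {"grip": 0, "dx": 0, "dy": 0, "dz": -9, "yaw": 0},
])

```text
time_s: 13.18
position: [0.4676, -0.05, 0.2187]
eef_rot: [-0.0, 0.988, -0.156, 0.0]
ft_force: [-0.5, -0.2, -3.5]
gripper_width: 0.0131
grip_force: 58.4
```

Call:
arm_command([
  {"grip": 0, "dx": 0, "dy": 0, "dz": -9, "yaw": 0},
  {"grip": 0, "dx": 0, "dy": 0, "dz": -9, "yaw": 0},
  {"grip": 0, "dx": 0, "dy": 0, "dz": -9, "yaw": 0},
  {"grip": 0, "dx": 0, "dy": 0, "dz": -8, "yaw": 0},
  {"grip": 0, "dx": 0, "dy": 0, "dz": -6, "yaw": 0},
  {"grip": 0, "dx": 0, "dy": 0, "dz": -4, "yaw": 0},
  {"grip": 0, "dx": 0, "dy": 0, "dz": -3, "yaw": 0},
  {"grip": 0, "dx": 0, "dy": 0, "dz": -1, "yaw": 0},
])

```text
time_s: 14.18
position: [0.4676, -0.05, 0.2669]
eef_rot: [0.0, 0.988, -0.156, -0.0]
ft_force: [-0.0, -0.2, -2.8]
gripper_width: 0.0132
grip_force: 58.4
```

```bash
cat > n.py <<'E'
from h import *
np.set_printoptions(precision=4,suppress=True)
goal((.468,-.050,.267),-20.4)
for n in ("top","side"):
    p=cams.read_camera(n); save(p,n+"3.png"); P=cloud(p);Z=P[...,2]; C=p["pixels"].astype(int)
    for t,z in(("ball_center",.128),("dish_lip",.138),("dish_floor",.112),("knob_grip",.109)):
        for r in finder.pinpoint(t,p)[:2]: print(n,t,r["uv"],round(r["conf"],2),atz(p,r["uv"],z),dep(p,r["uv"]))
    m=near(P,(.467,-.05),.12)&(Z>.09)&(Z<.145)&(P[...,1]<.035); q=P[m]
    rim=near(P,(.468,-.05),.074)&(Z>.128)&(Z<.145); A=np.c_[P[rim][:,:2],np.ones(rim.sum())]; print("rim plane",np.linalg.lstsq(A,P[rim][:,2],rcond=None)[0],rim.sum())
    far=q[np.hypot(q[:,0]-.468,q[:,1]+.05)>.078]
    if len(far)>3: d=far.mean(0)-[.468,-.05,0]; print("lip dir",np.degrees(np.arctan2(d[1],d[0])),len(far),far[:,2].mean())
E
python3 n.py
```

```text
t 14.18 pos [ 0.4676 -0.05    0.2669] tooly -107.9 tilt 0.0 F [-0.  -0.2 -2.8] T [0.01 0.04 0.02] w 0.0132 gf 58.431732058525085
shift [ 0.4 -0.2 -0.1] yaw -87.5
top dish_lip [339.4, 123.0] 0.76 [ 0.7606 -0.2376  0.138 ] [ 0.8088 -0.2652 -0.0024]
top dish_lip [308.2, 238.8] 0.72 [ 0.44   -0.1388  0.138 ] [ 0.4066 -0.0888  0.5755]
top dish_floor [314.4, 147.3] 0.71 [ 0.6989 -0.1687  0.112 ] [ 0.7288 -0.183   0.0072]
top dish_floor [273.2, 231.8] 0.67 [ 0.4624 -0.0472  0.112 ] [ 0.4334 -0.0356  0.424 ]
top knob_grip [216.2, 227.5] 0.56 [0.4769 0.1083 0.109 ] [0.4749 0.1066 0.1278]
rim plane [ 0.0039 -0.0181  0.1297] 161
side ball_center [229.7, 202.7] 0.4 [ 0.4675 -0.0525  0.128 ] [ 0.4619 -0.0585  0.134 ]
side dish_lip [247.8, 217.2] 0.87 [ 0.4461 -0.1498  0.138 ] [ 0.5775 -0.0267 -0.0031]
side dish_lip [344.3, 207.8] 0.8 [ 0.6831 -0.3196  0.138 ] [ 0.8656 -0.2327 -0.0034]
side dish_floor [312.8, 214.4] 0.7 [ 0.6196 -0.2549  0.112 ] [ 0.7412 -0.1822  0.0061]
side dish_floor [230.6, 204.4] 0.66 [ 0.4785 -0.0449  0.112 ] [ 0.4602 -0.0642  0.1314]
side knob_grip [199.5, 189.4] 0.69 [0.4662 0.0904 0.109 ] [0.472  0.0978 0.1027]
rim plane [-0.0162 -0.0138  0.1402] 263
lip dir -105.59969591940533 62 0.13728742668961103
```

Level, with the ball in the middle. Now the quarter turn, ramped gently, 87.5° in total.

Call:
arm_command([
  {"grip": 0, "dx": 0, "dy": 0, "dz": 0, "yaw": -0.5},
  {"grip": 0, "dx": 0, "dy": 0, "dz": 0, "yaw": -1},
  {"grip": 0, "dx": 0, "dy": 0, "dz": 0, "yaw": -2},
  {"grip": 0, "dx": 0, "dy": 0, "dz": 0, "yaw": -3},
  {"grip": 0, "dx": 0, "dy": 0, "dz": 0, "yaw": -4},
  {"grip": 0, "dx": 0, "dy": 0, "dz": 0, "yaw": -4.5},
  {"grip": 0, "dx": 0, "dy": 0, "dz": 0, "yaw": -4.5},
  {"grip": 0, "dx": 0, "dy": 0, "dz": 0, "yaw": -4.5},
])

```text
time_s: 15.68
position: [0.4676, -0.05, 0.2669]
eef_rot: [-0.0, 0.998, 0.055, 0.0]
ft_force: [0.1, 0.1, -3.4]
gripper_width: 0.0128
grip_force: 58.4
```

Call:
arm_command([
  {"grip": 0, "dx": 0, "dy": 0, "dz": 0, "yaw": -4.5},
  {"grip": 0, "dx": 0, "dy": 0, "dz": 0, "yaw": -4.5},
  {"grip": 0, "dx": 0, "dy": 0, "dz": 0, "yaw": -4.5},
  {"grip": 0, "dx": 0, "dy": 0, "dz": 0, "yaw": -4.5},
  {"grip": 0, "dx": 0, "dy": 0, "dz": 0, "yaw": -4.5},
  {"grip": 0, "dx": 0, "dy": 0, "dz": 0, "yaw": -4.5},
  {"grip": 0, "dx": 0, "dy": 0, "dz": 0, "yaw": -4.5},
  {"grip": 0, "dx": 0, "dy": 0, "dz": 0, "yaw": -4.5},
])

```text
time_s: 16.68
position: [0.4676, -0.05, 0.2669]
eef_rot: [0.0, 0.933, 0.361, 0.0]
ft_force: [0.4, 0.9, -3.4]
gripper_width: 0.0131
grip_force: 58.4
```

Call:
arm_command([
  {"grip": 0, "dx": 0, "dy": 0, "dz": 0, "yaw": -4.5},
  {"grip": 0, "dx": 0, "dy": 0, "dz": 0, "yaw": -4.5},
  {"grip": 0, "dx": 0, "dy": 0, "dz": 0, "yaw": -4.5},
  {"grip": 0, "dx": 0, "dy": 0, "dz": 0, "yaw": -4.5},
  {"grip": 0, "dx": 0, "dy": 0, "dz": 0, "yaw": -4},
  {"grip": 0, "dx": 0, "dy": 0, "dz": 0, "yaw": -3},
  {"grip": 0, "dx": 0, "dy": 0, "dz": 0, "yaw": -1.5},
  {"grip": 0, "dx": 0, "dy": 0, "dz": 0, "yaw": -1},
])

```text
time_s: 17.68
position: [0.4676, -0.05, 0.2669]
eef_rot: [0.0, 0.821, 0.571, -0.0]
ft_force: [0.7, -0.5, -2.9]
gripper_width: 0.013
grip_force: 58.4
```

Call:
arm_command([
  {"grip": 0, "dx": 0, "dy": 0, "dz": 0, "yaw": 0},
  {"grip": 0, "dx": 0, "dy": 0, "dz": 0, "yaw": 0},
  {"grip": 0, "dx": 0, "dy": 0, "dz": 0, "yaw": 0},
  {"grip": 0, "dx": 0, "dy": 0, "dz": 0, "yaw": 0},
  {"grip": 0, "dx": 0, "dy": 0, "dz": 0, "yaw": 0},
  {"grip": 0, "dx": 0, "dy": 0, "dz": 0, "yaw": 0},
  {"grip": 0, "dx": 0, "dy": 0, "dz": 0, "yaw": 0},
  {"grip": 0, "dx": 0, "dy": 0, "dz": 0, "yaw": 0},
])

```text
time_s: 18.68
position: [0.4676, -0.05, 0.2669]
eef_rot: [0.0, 0.821, 0.571, 0.0]
ft_force: [-0.1, -0.5, -3.7]
gripper_width: 0.0127
grip_force: 58.4
```

```bash
python3 n.py
python3 -c '
import cv2
a=cv2.imread("pics/side3.png")[130:270,150:340];cv2.imwrite("pics/s3c.png",cv2.resize(a,None,fx=4,fy=4,interpolation=cv2.INTER_CUBIC))'
```

```text
t 18.68 pos [ 0.4676 -0.05    0.2669] tooly -20.4 tilt 0.0 F [-0.1 -0.5 -3.7] T [-0.07  0.    0.07] w 0.0127 gf 58.436118364334106
shift [ 0.2  0.4 -0.1] yaw -0.0
top dish_lip [338.6, 122.1] 0.9 [ 0.7632 -0.2355  0.138 ] [ 0.8128 -0.2635 -0.0055]
top dish_floor [316.1, 147.9] 0.67 [ 0.6971 -0.1734  0.112 ] [ 0.7267 -0.188   0.008 ]
top dish_floor [396.9, 251.2] 0.37 [ 0.405  -0.3797  0.112 ] [ 0.4101 -0.414   0.0008]
top knob_grip [216.2, 224.7] 0.9 [0.4846 0.1083 0.109 ] [0.4835 0.1075 0.1187]
rim plane [-0.0208 -0.0098  0.1397] 155
side ball_center [226.1, 206.7] 0.51 [ 0.4456 -0.0598  0.128 ] [ 0.4585 -0.0458  0.1139]
side dish_lip [260.1, 193.8] 0.75 [ 0.5583 -0.0948  0.138 ] [ 0.7116  0.0382 -0.0011]
side dish_lip [340.0, 208.5] 0.68 [ 0.6709 -0.3125  0.138 ] [ 0.7999 -0.2491  0.0366]
side dish_floor [309.0, 217.1] 0.7 [ 0.6006 -0.2547  0.112 ] [ 0.7112 -0.187   0.0134]
side dish_floor [231.4, 206.8] 0.69 [ 0.4716 -0.0557  0.112 ] [ 0.4679 -0.0595  0.1159]
side knob_grip [200.4, 189.5] 0.64 [0.4679 0.0878 0.109 ] [0.4754 0.0974 0.1009]
rim plane [-0.0054 -0.0132  0.1351] 297
lip dir -19.464071337864276 54 0.137667040437422
```

View pics/s3c.png

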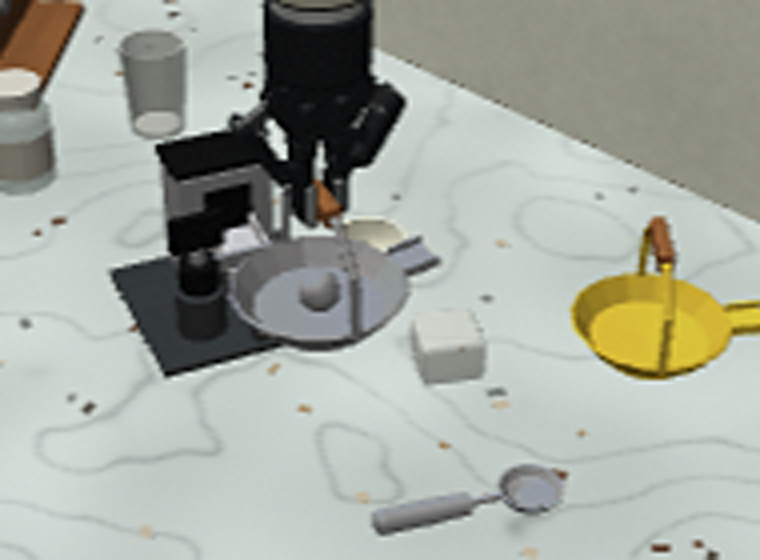

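The dish is up and level, its lip points along the dispenser's +x (about -19.5° against -20.4°), and the ball is in the middle at about (230,203) full-frame. I'll let it settle, then hand in.

Call:
arm_command([
  {"grip": 0},
  {"grip": 0},
  {"grip": 0},
  {"grip": 0},
  {"grip": 0},
  {"grip": 0},
  {"grip": 0},
  {"grip": 0},
])

```text
schema error: expected keys grip, dx, dy, dz, yaw
```

```bash
python3 -c "
from h import *
goal((.468,-.05,.267),-20.4); print(order.job_done())"
```

```text
t 19.18 pos [ 0.4676 -0.05    0.2669] tooly -20.4 tilt 0.0 F [ 0.8 -1.  -3. ] T [-0.03  0.    0.04] w 0.0127 gf 58.43386709690094
shift [ 0.2  0.4 -0.1] yaw -0.0
the job is handed in; nothing more can be done
None
```

Job handed in at 19.2 s: the ball was released, the knob sprang back, and the dish is held level about 10 cm up with the ball in the middle and its lip square to the chute on the side away from the knob; the extra 1 s settling hold I meant to add was refused (bad format), so it was handed in after about 1.5 s of stillness.

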